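# Tip the sample tray, then dock the orange carrier

## Robot

A 6-joint arm with a two-finger parallel gripper is mounted at the origin on the work surface. World frame = base frame: x ahead of the robot, y to its left, z up, the work surface at z = 0. Lengths are in m, angles in rad, forces in N, time in s.
With the tool pointing down it reaches from about 0.275 to 0.975 m from the base axis. Payload 8.4 kg.
Tool frame: the origin (TCP) lies midway between the tips of the shut fingers; the grasp point (between the pads) lies 19 mm behind it; z points along the fingers, y is the direction in which the jaws open and shut (so a half turn about z gives the same grasp; the last joint's range is limited). The gripper opens to 92 mm and grips with 3 to 60 N. Pads are 20 mm wide; open, the fingers measure 128 mm over their backs; the gripper's body (75 mm by 189 mm) begins 69 mm behind the grasp point.
Start: joints at [-1.15, 0.353, 1.633, -0, 1.155, -0.002], TCP at [0.256, -0.57, 0.215] pointing down, gripper open.
Joint ranges: [-2.63, 2.63], [-0.92, 2.1], [0.06, 2.66], [-1.3, 4.44], [0, 2.69], [-3.02, 3.02]. Speed limits (rad/s): [2.22, 2.22, 2.79, 3.14, 3.14, 3.14].

## Interface

Orientations are given as a unit quaternion [w, x, y, z].
In Python, from plant import get_state, cams, workorder gives the robot as it stands.
- The arm moves only by the tool send_rows, never from a script. Its argument "increments" is a list of rows, each a list of 7 numbers: the closure, from 0 (fully open) to 1 (shut), then the shift along the tool's x, y, z in m, then the turn, a rotation vector about the tool's x, y, z in rad. In form: [[claw, x, y, z, wx, wy, wz], ...]. A call has 1 to 5 rows; each row is the pose to reach, as a shift and turn from the pose commanded when the call began, along the tool's axes at that moment; what a row does not reach only later rows make up. A row lasts 1/8 s, in which the tool goes at most 62.5 mm and 10.7 degrees, less where a joint would pass 70% of its speed; a pose out of reach is approached as far as the arm can. A call with a gripper value outside its range is refused whole. The fingers move at their own pace and stop on an object; "squeeze" is the grip in N (left out, the last holds). Time passes only in rows, so rows that repeat a pose let the fingers close. It gives the time, the measured TCP pose, the force and the opening at its end, in the units of the state.
- get_state(): the state, without advancing time (a new reading comes with each control period).
- cams.capture(name): name is "scene" or "top"; returns the picture (480x640x3 uint8, red, green, blue); there is no depth.
- cams.calibration(name): a dict with "fovy" (degrees; the focal length in pixels is half the picture's height over the tangent of half this angle, whatever the lens; pixels are square), "cx", "cy" (the principal point, pixels), "R" (3x3) and "t" (3): a world point X has camera coordinates R X + t. Camera axes: x right, y down, z forward; pixel columns grow to the right and rows downward; lengths in m; the calibration is good to about 2 mm. A picture is of the moment at which its call begins. calibration takes no time and is no camera call.
- workorder.sign_off(): hands the job in, once; it reports no verdict.
The state is a dict: "time_s": time; "joint_positions": joint angles; "qd": joint speeds; "joint_torque": joint torques, N m; "tcp_pos": TCP position; "eef_rot": TCP orientation; "force": force on the tool from outside, world axes, zero at the start; "torque": the same for the moment, N m; "opening": opening from 0.0 (shut) to 1.0 (fully open).
Only numpy, scipy, OpenCV 4.12 (cv2) and the standard library are available. Lean on these libraries where they do the work, as an engineer would, in place of code of your own. Each camera call takes 0.05 s, during which the arm holds its last target.

## Task

Push the red tab of the hooded tray down onto the tray's stop, so that both sample carriers slide out from under the hood to the tab end, and keep it pressed on the stop with 10 to 20 newtons (never above 25) for two seconds so that the pad registers. Then ease the tray back up to level without letting it snap, lift out the orange carrier and set it gently, upright and fully home, in the round recess of the blue dock. Leave the blue carrier at the tab end of the tray and do not disturb anything else on the bench.

Things in the scene. Friction and masses are not known exactly. Their poses are not given: they have to be found in the camera images.
- stand: fixed stand of the tipping tray: aluminium base plate 150 x 300 mm with two yellow cheeks (x = -70..-58 and 58..70 mm, y = -30..30 mm, 110 mm high). Origin on the bench, below the middle of the hinge. Its y axis runs along the level tray, from the tab end (-y) to the hood end (+y); x is the hinge direction; z up. Turned about z by up to 0.25 rad from the world's axes
- tray (a joint): tilt of the tray about its hinge, rad: 0 level (sprung up against its rest), 0.40 fully down on its hard stop at the tab end. The hinge axis is parallel to the stand's x, 100 mm above the bench. A spring pushes the tray back to level: roughly 3 to 8 N at the tab point anywhere short of the stop, varying with the contents; on the stop, a stiff rubber pad, the force climbs steeply (some 10 to 20 N for each further millimetre). Let go, it snaps back
- tray_tab (a point): point to push on the tray's red tab: top face of the tab (50 mm across, 5 mm thick, reaching 22 mm outward and 40 mm inward of this point), on the tray's middle line, 156 mm from the hinge axis along the tray and 12 mm above the axis when level; moves and turns with the tray, its z axis is the tab's normal, its y axis points along the tray to the hood
- tray_end (a point): middle of the inner foot of the tray's tab-end wall, on the inner floor (112 mm above the bench when level). Moves with the tray, axes as the tray's. Walls and the middle divider stand 18 mm above the floor; inner length 220 mm, two lanes 46 mm wide centred 25 mm either side of the middle (x = -25 and +25 mm). The floor and walls are slick: carriers begin to slide at 0.15 to 0.25 rad. A clear hood, 60 mm of room below it, covers the 114 mm of tray at the far (+y) end
- carrier_orange: sample carrier: steel disc 38 mm diameter, 14 mm thick, with an upright orange post 14 mm diameter on its middle, top 48 mm above the underside; 0.1 to 0.2 kg; loose. Origin at the centre of the underside, z along the post. Starts in either lane under the hood; when slid to the tab end its centre lies 19 mm from the end wall
- carrier_blue: the same carrier with a blue post, starting in the other lane
- dock_hole0 (a point): centre of the mouth of the round recess in the fixed blue dock (80 x 80 x 24 mm block, mouth at its top face, 24 mm above the bench): 42 mm diameter, 10 mm deep, z up
- red_tub: red plastic bowl, 170 mm wide; bystander, loose; origin at the centre of its underside
- forceps: small steel forceps with orange handles, 120 mm long; bystander, loose; origin at the centre of its underside
- black_cap: black round cap, 52 mm wide, 22 mm high; bystander, loose; origin at the centre of its underside
- amber_bottle: amber jar, 48 mm wide, 100 mm tall; bystander, loose; origin at the centre of its underside
- steel_tube: steel tube, 42 mm wide, 118 mm tall; bystander, loose; origin at the centre of its underside
- torch: white hand torch with a black head, 150 mm long; bystander, loose; origin at the centre of its underside
- dock: the blue dock block itself, fixed; origin at the centre of its underside
Not all that is in view belongs to the job. What is meant by the dock is not green, and is the smaller of those in its own colour.

How it is judged:
By the outcome, as a careful person would: the job done as asked, in the order asked, and still so for the second after the job is handed in, with the robot touching nothing.
It also fails if it takes over 72 s, if anything falls off the work surface, if the arm or the gripper's body presses on something with over 40 N, if the wrist force passes 120 N, or if a joint passes its speed limit or range.

## Working session

There is one attempt and no reset: what is moved stays moved. The work goes in short steps, Python scripts to look and compute and a tool call to move; the robot and the scene stay as the last step left them, time stands still between calls to the robot, and variables do not carry over. Pictures are saved under pics/ and viewed, and the job is handed in when it is done.

Besides the shell and the picture viewer there is one more tool, called after "Call:" in YAML: its name, and indented under it one key for each argument. send_rows: Moves the arm, as the interface text tells. Its arguments: {"type":"object","properties":{"increments":{"type":"array","items":{"type":"array","items":{"type":"number"}}},"squeeze":{"type":"number"}},"required":["increments"]}

```bash
ls; mkdir -p pics
python3 - <<'E'
from plant import get_state, cams, workorder
import cv2
print(get_state())
for n in ("scene","top"):
    im=cams.capture(n); cv2.imwrite(f"pics/{n}0.png",im[:,:,::-1]); print(n,cams.calibration(n))
E
```

```text
pics
{'time_s': 0.0, 'joint_positions': array([-1.15042029e+00,  3.53617721e-01,  1.63412146e+00, -3.27812735e-06,
        1.15522767e+00, -2.36584748e-03]), 'qd': array([ 6.38487610e-05,  1.18509283e-03,  7.03296393e-04, -1.50996319e-03,
        4.67787944e-05, -1.28110470e-04]), 'joint_torque': array([ 4.99562739e-04, -5.93850303e+01, -3.34213293e+01,  6.95039215e-02,
        2.34984420e-02, -5.22473124e-05]), 'tcp_pos': array([ 0.25622885, -0.56951568,  0.21388814]), 'eef_rot': array([-6.71835497e-04,  9.77743839e-01,  2.09801128e-01, -1.44030483e-04]), 'force': array([0.88156647, 0.38015523, 0.63070396]), 'torque': array([ 0.00205143, -0.00031138,  0.05947828]), 'opening': 0.9983255485568712}
scene {'fovy': 52.18259822470815, 'cx': 317.2678713611131, 'cy': 239.38425185140326, 'R': array([[ 0.70023751,  0.7138745 , -0.00711562],
       [ 0.59295036, -0.58711644, -0.5510936 ],
       [-0.39758937,  0.3816772 , -0.83441309]]), 't': array([-0.26239949, -0.38321074,  1.40163162])}
top {'fovy': 51.1746858099629, 'cx': 316.00268246360724, 'cy': 241.39343623641284, 'R': array([[-0.01339207, -0.99933859, -0.03380876],
       [-0.98821188,  0.01838476, -0.15198447],
       [ 0.15250552,  0.03137483, -0.98780448]]), 't': array([-0.15731089,  0.5706738 ,  1.08074257])}
```

View pics/scene0.png

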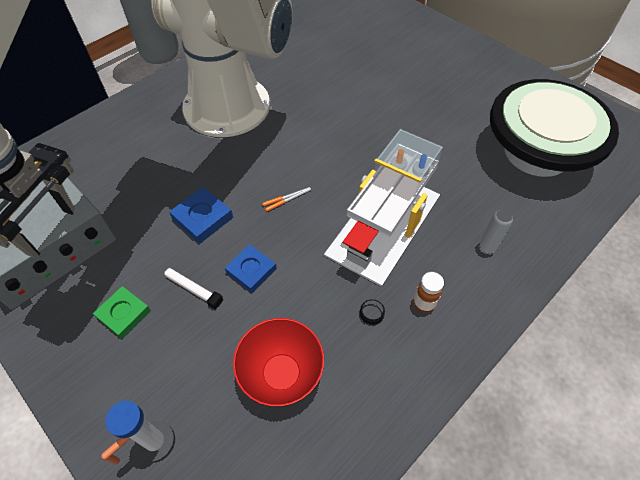

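View pics/top0.png

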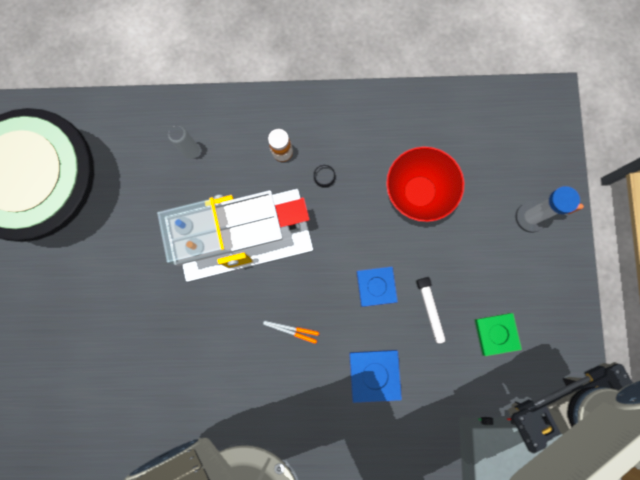

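Dock candidates: small blue block (scene 251,267 / top 377,286), large blue block (scene 201,214 / top 376,376), and green block (scene 122,311 / top 499,335). By the description the dock is the small blue one. The orange things are the post in the hood (scene 401,155 / top 193,245), the forceps handles, and a mug handle. I'll check close crops.

Run:
```python
import cv2
t=cv2.imread("pics/top0.png"); s=cv2.imread("pics/scene0.png")
cv2.imwrite("pics/c1.png",cv2.resize(t[175:295,150:320],None,fx=4.6,fy=4.6,interpolation=cv2.INTER_CUBIC))
cv2.imwrite("pics/c2.png",cv2.resize(t[260:410,340:410],None,fx=4,fy=4,interpolation=cv2.INTER_CUBIC))
cv2.imwrite("pics/c3.png",cv2.resize(s[120:290,320:450],None,fx=3.5,fy=3.5,interpolation=cv2.INTER_CUBIC))
```

```text
(no output)
```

View pics/c1.png

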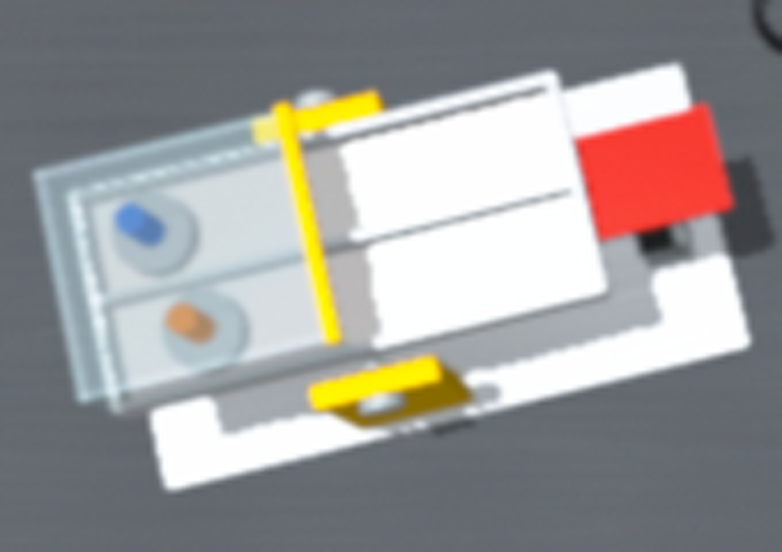

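View pics/c2.png

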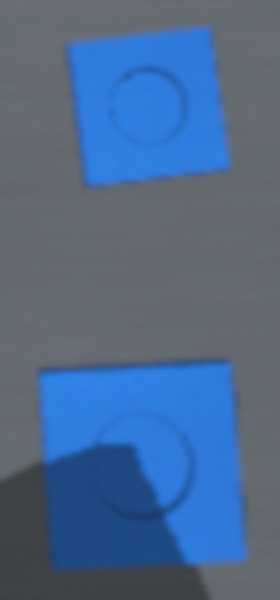

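View pics/c3.png

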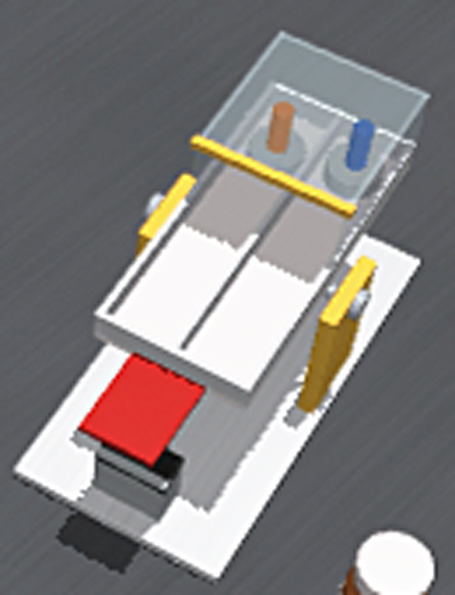

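The crops confirm the choice. The small blue block spans about 39 px in the top view against 50 px for the big one, and the orange carrier is in the -x lane (right side of the hood as seen from the robot). Next I fit the stand and dock poses.

```bash
cat > h.py <<'E'
import numpy as np
from plant import get_state, cams, workorder
from scipy.optimize import least_squares
from scipy.spatial.transform import Rotation as Ro
def proj(n,X,k=0):
    c=cams.calibration(n); f=240/np.tan(np.radians(c["fovy"])/2)
    P=np.atleast_2d(X)@np.array(c["R"]).T+c["t"]
    u=P[:,:2]/P[:,2:]; 
    return u*f*(1+k*(u**2).sum(1,keepdims=True))+[c["cx"],c["cy"]]
def back(n,px,z):
    c=cams.calibration(n); f=240/np.tan(np.radians(c["fovy"])/2)
    d=np.array([(px[0]-c["cx"])/f,(px[1]-c["cy"])/f,1])
    R=np.array(c["R"]); o=-R.T@c["t"]; d=R.T@d
    return o+d*(z-o[2])/d[2]
def T(p,L):
    x,y,a=p; L=np.atleast_2d(L); c,s=np.cos(a),np.sin(a)
    return np.c_[x+c*L[:,0]-s*L[:,1], y+s*L[:,0]+c*L[:,1], L[:,2]]
def c1(x,y): return (150+(x-.0)/4.6, 175+y/4.6)
def c3(x,y): return (320+x/3.5, 120+y/3.5)
E
python3 - <<'E'
from h import *
Z=.112;pt=.008;C=.110
top=[((708,103),(.025,-.178,Z)),((733,205),(-.025,-.178,Z)),
((683,63),(.075,-.150,pt)),((750,345),(-.075,-.150,pt)),((165,490),(-.075,.150,pt)),
((438,355),(-.058,-.03,C)),((443,378),(-.07,-.03,C)),((312,410),(-.07,.03,C)),((378,90),(.07,-.03,C)),((382,113),(.058,-.03,C))]
sc=[((155,465),(.025,-.178,Z)),((80,430),(-.025,-.178,Z)),
((15,470),(-.075,-.15,pt)),((218,577),(.075,-.15,pt)),((420,262),(.075,.15,pt))]
pt_=np.array([c1(*a) for a,_ in top]); Lt=np.array([b for _,b in top])
ps=np.array([c3(*a) for a,_ in sc]); Ls=np.array([b for _,b in sc])
def f(p): return np.r_[(proj("top",T(p,Lt))-pt_).ravel(),(proj("scene",T(p,Ls))-ps).ravel()]
r=least_squares(f,[.5,.2,.1]); print("both",r.x); print(r.fun.reshape(-1,2).round(1).tolist())
r=least_squares(lambda p:f(p)[:20],[.5,.2,.1]);print("top",r.x)
r=least_squares(lambda p:f(p)[20:],[.5,.2,.1]);print("scene",r.x)
for n,k in(("top",0),("scene",0)):
  print([proj(n,[[0,0,0],[.2562,-.5695,.2139]]).round(0).tolist()])
# dock: crop2 offset 340,260 scale 4
for z,ps in((.024,[(68,44),(211,28),(230,167),(88,185),(148,106)]),):
  P=np.array([back("top",(340+a/4,260+b/4),z) for a,b in ps]); print(P.round(4).tolist(),P[:4].mean(0)); print(np.linalg.norm(P[0]-P[1]),np.linalg.norm(P[1]-P[2]))
print("scene dock",back("scene",(251,267),.024))
E
```

```text
both [0.590052   0.01783307 0.2316899 ]
[[2.5, -1.5], [2.8, -1.3], [-6.4, 0.8], [-5.6, 0.9], [-5.1, 1.3], [2.5, -1.6], [2.7, -1.1], [3.4, -1.0], [2.3, -1.3], [2.7, -1.1], [-3.1, 2.1], [-2.9, 1.1], [1.7, -4.1], [1.9, -4.0], [1.2, -4.4]]
top [0.58881277 0.0185489  0.22975026]
scene [0.59357439 0.01543253 0.23021224]
[[[243.0, 506.0], [542.0, 396.0]]]
[[[226.0, 105.0], [51.0, 231.0]]]
[[0.5017, -0.2571, 0.024], [0.5094, -0.3373, 0.024], [0.4319, -0.345, 0.024], [0.4231, -0.2661, 0.024], [0.4663, -0.3007, 0.024]] [ 0.46651327 -0.30136611  0.024     ]
0.08059395703799449 0.07791925648012565
scene dock [ 0.47329572 -0.3007507   0.024     ]
```

Run:
```python
import cv2
s=cv2.imread("pics/scene0.png")
cv2.imwrite("pics/c4.png",cv2.resize(s[235:300,215:285],None,fx=8,fy=8,interpolation=cv2.INTER_CUBIC))
```

```text
(no output)
```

View pics/c4.png

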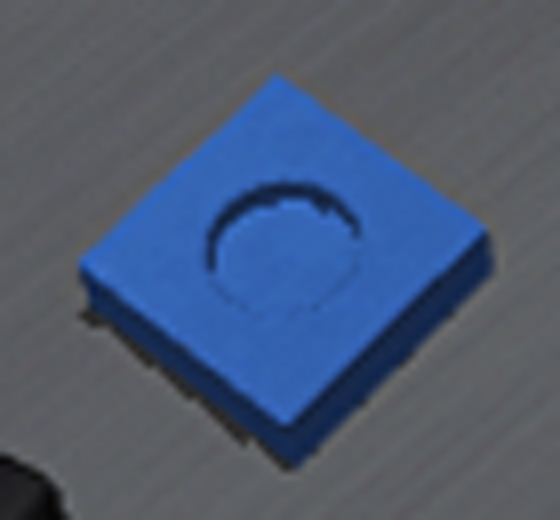

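Run:
```python
from h import *
Z=.112;pt=.008;C=.110
top=[((708,103),(.025,-.178,Z)),((733,205),(-.025,-.178,Z)),
((683,63),(.075,-.150,pt)),((750,345),(-.075,-.150,pt)),((165,490),(-.075,.150,pt)),
((438,355),(-.058,-.03,C)),((443,378),(-.07,-.03,C)),((312,410),(-.07,.03,C)),((378,90),(.07,-.03,C)),((382,113),(.058,-.03,C))]
sc=[((155,465),(.025,-.178,Z)),((80,430),(-.025,-.178,Z)),
((15,470),(-.075,-.15,pt)),((218,577),(.075,-.15,pt)),((420,262),(.075,.15,pt))]
A=np.array([c1(*a) for a,_ in top]); Lt=np.array([b for _,b in top])
B=np.array([c3(*a) for a,_ in sc]); Ls=np.array([b for _,b in sc])
def sh(L,d):
    L=L.copy(); L[L[:,2]==pt,1]+=d; return L
def f(p): return np.r_[(proj("top",T(p[:3],sh(Lt,p[3])),p[4])-A).ravel(),(proj("scene",T(p[:3],sh(Ls,p[3])),p[5])-B).ravel()]
r=least_squares(f,[.5,.2,.1,0,0,0],x_scale=[1,1,1,.1,.1,.1]); print("both",r.x); print(r.fun.reshape(-1,2).round(1).tolist())
r=least_squares(lambda p:f(np.r_[p,0,0]),[.5,.2,.1,0]); print("nok",r.x); print(r.fun.reshape(-1,2).round(1).tolist())
r=least_squares(lambda p:f(np.r_[p,0,0])[:20],[.5,.2,.1,0]);print("top",r.x,r.cost)
r=least_squares(lambda p:f(np.r_[p,0,0])[20:],[.5,.2,.1,0]);print("scene",r.x,r.cost)
# dock both cams
dt=np.array([(340+a/4,260+b/4) for a,b in[(68,44),(211,28),(230,167),(88,185),(148,106)]])
ds=np.array([(215+a/8,235+b/8) for a,b in[(278,75),(490,235),(290,425),(80,265),(284,250)]])
for q in ds: print(back("scene",q,.024).round(4))
```

```text
both [ 0.58860474  0.02402397  0.23204131 -0.01905226 -0.00763089  0.07824161]
[[-0.4, -0.8], [-0.1, -0.6], [-1.1, -0.6], [-0.2, -0.5], [0.4, -0.0], [-0.4, -0.8], [-0.3, -0.3], [0.5, -0.3], [-0.6, -0.6], [-0.2, -0.3], [-1.5, -0.1], [-1.3, -1.1], [-1.2, -0.0], [-0.7, 0.5], [-0.3, -1.2]]
nok [ 0.58873373  0.02403001  0.23159335 -0.01888711]
[[-0.4, -0.8], [-0.1, -0.6], [-1.2, -0.6], [-0.3, -0.5], [0.2, -0.1], [-0.5, -0.9], [-0.3, -0.4], [0.4, -0.3], [-0.6, -0.7], [-0.2, -0.4], [-1.5, -0.1], [-1.3, -1.1], [-1.1, -0.1], [-0.8, 0.4], [-0.9, -1.0]]
top [ 0.58789324  0.02357569  0.22582408 -0.01954384] 0.6059394325192439
scene [ 0.59127284  0.0249905   0.23034102 -0.01856069] 0.9306236502122613
[ 0.4259 -0.2644  0.024 ]
[ 0.5074 -0.2567  0.024 ]
[ 0.5137 -0.3342  0.024 ]
[ 0.4352 -0.3433  0.024 ]
[ 0.4711 -0.3003  0.024 ]
```

```bash
cat >> h.py <<'E'
def c1(x,y): return (150+(x+.5)/4.6-.5, 175+(y+.5)/4.6-.5)
def c3(x,y): return (320+(x+.5)/3.5-.5, 120+(y+.5)/3.5-.5)
S=np.array([.589,.024,.230])
def Rt(yaw,tilt=0):  # tool: z down, y along -stand x rotated; tilt = tray tilt (about stand x)
    c,s=np.cos(yaw),np.sin(yaw)
    Rs=np.array([[c,-s,0],[s,c,0],[0,0,1.]])
    B=np.array([[0,1,0],[1,0,0],[0,0,-1.]])  # tool y = stand x, tool x = stand y, z down
    return Rs@Ro.from_rotvec([tilt,0,0]).as_matrix()@B
def cur():
    s=get_state(); q=s["eef_rot"]; return s,np.array(s["tcp_pos"]),Ro.from_quat([q[1],q[2],q[3],q[0]]).as_matrix()
def inc(p,R):
    s,p0,R0=cur()
    return np.r_[R0.T@(np.array(p)-p0), Ro.from_matrix(R0.T@R).as_rotvec()].round(4)
def st(L): return T(S,L)[0]
E
python3 - <<'E'
from h import *
Z=.112;pt=.008;C=.110
top=[((708,103),(.025,-.178,Z)),((733,205),(-.025,-.178,Z)),
((683,63),(.075,-.150,pt)),((750,345),(-.075,-.150,pt)),((165,490),(-.075,.150,pt)),
((438,355),(-.058,-.03,C)),((443,378),(-.07,-.03,C)),((312,410),(-.07,.03,C)),((378,90),(.07,-.03,C)),((382,113),(.058,-.03,C))]
sc=[((155,465),(.025,-.178,Z)),((80,430),(-.025,-.178,Z)),
((15,470),(-.075,-.15,pt)),((218,577),(.075,-.15,pt)),((420,262),(.075,.15,pt))]
A=np.array([c1(*a) for a,_ in top]); Lt=np.array([b for _,b in top])
B=np.array([c3(*a) for a,_ in sc]); Ls=np.array([b for _,b in sc])
def sh(L,d):
    L=L.copy(); L[L[:,2]==pt,1]+=d; return L
def f(p): return np.r_[(proj("top",T(p[:3],sh(Lt,p[3])))-A).ravel(),(proj("scene",T(p[:3],sh(Ls,p[3])))-B).ravel()]
r=least_squares(f,[.5,.2,.1,0]); print(r.x,abs(r.fun).max())
r=least_squares(lambda p:f(p)[:20],[.5,.2,.1,0]);print("top",r.x,r.cost)
r=least_squares(lambda p:f(p)[20:],[.5,.2,.1,0]);print("scene",r.x,r.cost)
p=st((0,-.156,.25)); print(p, inc(p,Rt(.23)))
# wall location: outer face top z=.130
for q in ((605,292),(556,72),(118,410)): print(((back("top",c1(*q),.130)-[S[0],S[1],0])@T([0,0,S[2]],np.eye(3)*1).T if 0 else np.array([[np.cos(.23),np.sin(.23)],[-np.sin(.23),np.cos(.23)]])@(back("top",c1(*q),.130)[:2]-S[:2])))
E
```

```text
[ 0.5890942   0.02463906  0.22968469 -0.01893596] 0.9596464643533409
top [ 0.5887708   0.02441722  0.22587693 -0.01948863] 0.6170550533338597
scene [ 0.59006444  0.0250833   0.23073935 -0.01852332] 0.8919927773437435
[ 0.62456449 -0.12789196  0.25      ] [ 5.171e-01 -2.517e-01 -3.570e-02 -1.100e-03 -9.000e-04 -1.378e+00]
[-0.05336768 -0.11207178]
[ 0.05102627 -0.11379332]
[-0.0515769   0.11269844]
```

Call:
send_rows:
  increments:
    - [1,0.05,-0.025,-0.02,0,0,-0.15]
    - [1,0.1,-0.05,-0.036,0,0,-0.3]
    - [1,0.15,-0.074,-0.036,0,0,-0.45]
    - [1,0.2,-0.098,-0.036,0,0,-0.6]
    - [1,0.25,-0.122,-0.036,0,0,-0.75]

```text
time_s: 0.72
tcp_pos: [0.4352, -0.3546, 0.2505]
eef_rot: [-0.0, 0.832, 0.555, -0.0]
force: [0.2, -0.0, 0.3]
opening: 0.477
```

```bash
sed -i 's/S=np.array(.*/S=np.array([.5892,.0246,.230])/' h.py
python3 - <<'E'
from h import *
print(inc(st((0,-.156,.25)),Rt(.23)), get_state()["joint_positions"])
E
```

```text
[ 2.826e-01  8.800e-02  5.000e-04 -1.000e-04 -1.000e-04 -6.232e-01] [-6.86344082e-01  2.20895860e-01  1.73164903e+00  8.05199993e-06
  1.18919818e+00 -2.93170032e-01]
```

Call:
send_rows:
  increments:
    - [1,0.06,0.018,0,0,0,-0.15]
    - [1,0.12,0.036,0,0,0,-0.3]
    - [1,0.18,0.055,0,0,0,-0.45]
    - [1,0.235,0.073,0,0,0,-0.6]
    - [1,0.2825,0.088,0,0,0,-0.623]

```text
time_s: 1.35
tcp_pos: [0.626, -0.1278, 0.2502]
eef_rot: [-0.0, 0.622, 0.783, -0.0]
force: [-0.0, -0.8, -0.1]
opening: 0.002
```

Run:
```python
from h import *
print(inc(st((0,-.156,.125)),Rt(.23)), get_state())
```

```text
[ 0.0007 -0.001   0.1252 -0.0004 -0.0002 -0.0016] {'time_s': 1.35, 'joint_positions': array([-2.03754652e-01,  3.44971707e-01,  1.56363951e+00,  5.38342828e-05,
        1.23346501e+00, -4.32140354e-01]), 'qd': array([ 0.55582128,  0.28577716, -0.40091934, -0.00636627,  0.11729933,
        0.42494581]), 'joint_torque': array([-2.55348131e+00, -6.29226780e+01, -3.25084019e+01,  2.77603213e-01,
       -1.88890030e-02, -1.35259833e+00]), 'tcp_pos': array([ 0.62600535, -0.12779613,  0.25021479]), 'eef_rot': array([-2.27292521e-04,  6.21937249e-01,  7.83067047e-01, -8.62787319e-05]), 'force': array([-0.02800909, -0.84085096, -0.05547311]), 'torque': array([ 0.01191331, -0.09384399, -0.00768494]), 'opening': 0.0018752593702911378}
```

Call:
send_rows:
  increments:
    - [1,0,0,0.04,0,0,0]
    - [1,0,0,0.08,0,0,0]
    - [1,0,0,0.115,0,0,0]
    - [1,0,0,0.125,0,0,0]
    - [1,0,0,0.125,0,0,0]

```text
time_s: 1.98
tcp_pos: [0.6249, -0.1298, 0.1255]
eef_rot: [-0.0, 0.623, 0.782, -0.0]
force: [-0.0, -0.8, 0.7]
opening: 0.004
```

Run:
```python
from h import *
import cv2
print(inc(st((0,-.156,.112)),Rt(.23)), get_state())
t=cams.capture("top");s=cams.capture("scene")
a=cv2.resize(t[175:275,220:350],None,fx=4,fy=4,interpolation=cv2.INTER_CUBIC)
b=cv2.resize(s[170:270,310:380],None,fx=4,fy=4,interpolation=cv2.INTER_CUBIC)
import numpy as np
cv2.imwrite("pics/p1.png",np.hstack([a,b])[:,:,::-1])
```

```text
[ 0.0025  0.0004  0.0135 -0.0007 -0.0004 -0.005 ] {'time_s': 1.975, 'joint_positions': array([-2.07203045e-01,  4.64891276e-01,  1.67827915e+00,  5.32268855e-05,
        9.99222645e-01, -4.32183071e-01]), 'qd': array([ 4.75107365e-04, -2.66399439e-02, -2.39593899e-02,  5.62000142e-05,
        7.53982582e-03,  1.77550174e-03]), 'joint_torque': array([ 6.24728738e-02, -6.14903140e+01, -2.87246686e+01,  5.32478560e-02,
       -7.57551100e-02, -4.99560501e-04]), 'tcp_pos': array([ 0.62489809, -0.12981695,  0.12550637]), 'eef_rot': array([-3.67636072e-04,  6.23274045e-01,  7.82003392e-01, -1.59719909e-04]), 'force': array([-0.02356309, -0.78865355,  0.66915911]), 'torque': array([ 0.03550237, -0.08601645, -0.0330884 ]), 'opening': 0.0040563407567753545}
```

View pics/p1.png

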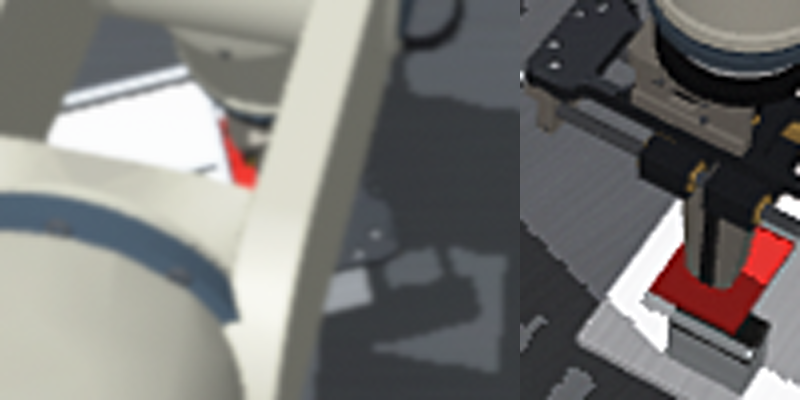

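The top view is blocked by the arm. The scene view shows the shut fingers over the middle of the red tab, at about (710,280) in the crop. I go down to contact.

Call:
send_rows:
  increments:
    - [1,0.002,0,0.006,0,0,-0.004]
    - [1,0.0025,0,0.01,0,0,-0.005]
    - [1,0.0025,0,0.012,0,0,-0.005]
    - [1,0.0025,0,0.013,0,0,-0.005]
    - [1,0.0025,0,0.014,0,0,-0.005]

```text
time_s: 2.7
tcp_pos: [0.6244, -0.1274, 0.1119]
eef_rot: [-0.0, 0.621, 0.784, -0.0]
force: [-1.2, -0.1, 4.9]
opening: 0.002
```

Run:
```python
from h import *
y0,z0=-.156,.012
for th in np.arange(0.02,.45,.02):
    c,s=np.cos(th),np.sin(th); y=y0*c-z0*s; z=y0*s+z0*c
    print(round(th,2),"x %.4f z %.4f"%(y-y0,z0-z), "abs z %.4f"%(z+.1))
print(inc(st((0,-.156,.112)),Rt(.23)))
```

```text
0.02 x -0.0002 z 0.0031 abs z 0.1089
0.04 x -0.0004 z 0.0062 abs z 0.1058
0.06 x -0.0004 z 0.0094 abs z 0.1026
0.08 x -0.0005 z 0.0125 abs z 0.0995
0.1 x -0.0004 z 0.0156 abs z 0.0964
0.12 x -0.0003 z 0.0188 abs z 0.0932
0.14 x -0.0001 z 0.0219 abs z 0.0901
0.16 x 0.0001 z 0.0250 abs z 0.0870
0.18 x 0.0004 z 0.0281 abs z 0.0839
0.2 x 0.0007 z 0.0312 abs z 0.0808
0.22 x 0.0011 z 0.0343 abs z 0.0777
0.24 x 0.0016 z 0.0374 abs z 0.0746
0.26 x 0.0022 z 0.0405 abs z 0.0715
0.28 x 0.0028 z 0.0436 abs z 0.0684
0.3 x 0.0034 z 0.0466 abs z 0.0654
0.32 x 0.0041 z 0.0497 abs z 0.0623
0.34 x 0.0049 z 0.0527 abs z 0.0593
0.36 x 0.0058 z 0.0557 abs z 0.0563
0.38 x 0.0067 z 0.0587 abs z 0.0533
0.4 x 0.0076 z 0.0617 abs z 0.0503
0.42 x 0.0087 z 0.0647 abs z 0.0473
0.44 x 0.0097 z 0.0676 abs z 0.0444
[ 0.      0.0004 -0.0001 -0.0001 -0.     -0.    ]
```

Call:
send_rows:
  increments:
    - [1,-0.0004,0,0.006,0,0.04,0]
    - [1,-0.0005,0,0.0125,0,0.08,0]
    - [1,-0.0003,0,0.019,0,0.12,0]
    - [1,0.0001,0,0.025,0,0.16,0]
    - [1,0.0007,0,0.031,0,0.2,0]

```text
time_s: 3.32
tcp_pos: [0.6244, -0.1265, 0.0811]
eef_rot: [-0.079, 0.618, 0.78, 0.063]
force: [-1.5, 1.6, 6.6]
opening: 0.004
```

```bash
cat > g.py <<'E'
from h import *
import sys
def tr(th):
    y0,z0=-.156,.012; c,s=np.cos(th),np.sin(th); return st((0,y0*c-z0*s,y0*s+z0*c+.1))
for th in map(float,sys.argv[1:]): print(th,inc(tr(th),Rt(.23,th)))
s,p,R=cur(); n=-R[:,2]; print("z",p[2],"F",s["force"].round(2),"Fn",round(float(n@s["force"]),2),"t",s["time_s"])
E
python3 g.py .2 .24 .28 .32 .34 .36 .38 .39 .40
```

```text
0.2 [-0.0002  0.0001  0.0003  0.0005 -0.0016  0.0001]
0.24 [-0.0006  0.0001  0.0066  0.0005  0.0384  0.0001]
0.28 [-0.0007  0.0001  0.0128  0.0005  0.0784  0.0001]
0.32 [-5.000e-04  1.000e-04  1.910e-02  5.000e-04  1.184e-01  1.000e-04]
0.34 [-4.000e-04  1.000e-04  2.220e-02  5.000e-04  1.384e-01  1.000e-04]
0.36 [-2.000e-04  1.000e-04  2.530e-02  5.000e-04  1.584e-01  1.000e-04]
0.38 [1.000e-04 1.000e-04 2.850e-02 5.000e-04 1.784e-01 1.000e-04]
0.39 [3.000e-04 1.000e-04 3.000e-02 5.000e-04 1.884e-01 1.000e-04]
0.4 [5.000e-04 1.000e-04 3.160e-02 5.000e-04 1.984e-01 1.000e-04]
z 0.08112763558384503 F [-1.46  1.56  6.57] Fn 6.07 t 3.325
```

Tracking well at 6 N. I continue toward 0.36, slower.

Call:
send_rows:
  increments:
    - [1,-0.0005,0,0.006,0,0.04,0]
    - [1,-0.0007,0,0.012,0,0.075,0]
    - [1,-0.0006,0,0.017,0,0.105,0]
    - [1,-0.0004,0,0.021,0,0.13,0]
    - [1,-0.0003,0,0.025,0,0.156,0]

```text
time_s: 3.95
tcp_pos: [0.6234, -0.1218, 0.0568]
eef_rot: [-0.139, 0.611, 0.771, 0.111]
force: [-1.6, 1.1, 7.8]
opening: 0.007
```

```bash
python3 g.py .38 .39 .40
```

```text
0.38 [-0.0003  0.0001  0.0037  0.0004  0.0223  0.0001]
0.39 [-0.0004  0.0001  0.0052  0.0004  0.0323  0.0001]
0.4 [-0.0004  0.0001  0.0068  0.0004  0.0423  0.0001]
z 0.05681076692043382 F [-1.64  1.12  7.77] Fn 6.77 t 3.95
```

Call:
send_rows:
  increments:
    - [1,-0.0003,0,0.002,0,0.013,0]
    - [1,-0.0003,0,0.0035,0,0.022,0]
    - [1,-0.0004,0,0.005,0,0.031,0]
    - [1,-0.0004,0,0.005,0,0.031,0]

```text
time_s: 4.45
tcp_pos: [0.6231, -0.1205, 0.052]
eef_rot: [-0.151, 0.61, 0.769, 0.12]
force: [-0.4, 1.1, 7.5]
opening: 0.008
```

```bash
python3 g.py .39 .40 .41
```

```text
0.39 [ 0.0001  0.0001  0.0003  0.0005  0.0019 -0.    ]
0.4 [-0.      0.0001  0.0018  0.0005  0.0119 -0.    ]
0.41 [-0.0001  0.0001  0.0034  0.0005  0.0219 -0.    ]
z 0.05200570937754408 F [-0.42  1.07  7.48] Fn 6.49 t 4.45
```

Call:
send_rows:
  increments:
    - [1,0,0,0.0006,0,0.004,0]
    - [1,0,0,0.0012,0,0.008,0]
    - [1,0,0,0.0015,0,0.01,0]

```text
time_s: 4.82
tcp_pos: [0.6231, -0.1204, 0.0515]
eef_rot: [-0.154, 0.609, 0.768, 0.123]
force: [-4.7, -1.4, 15.5]
opening: 0.004
```

```bash
python3 g.py .40 .41
```

```text
0.4 [0.0001 0.     0.0013 0.0007 0.0025 0.0005]
0.41 [-0.      0.      0.0029  0.0007  0.0125  0.0005]
z 0.05148675638272151 F [-4.67 -1.39 15.46] Fn 14.37 t 4.825
```

Call:
send_rows:
  increments:
    - [1,0,0,0,0,0,0]

```text
time_s: 4.95
tcp_pos: [0.6232, -0.1205, 0.0515]
eef_rot: [-0.154, 0.609, 0.768, 0.123]
force: [-3.0, -1.3, 12.5]
opening: -0.003
```

```bash
python3 g.py .40
```

```text
0.4 [ 0.0001 -0.      0.0014  0.0009  0.0027  0.0005]
z 0.051537547962374176 F [-3.03 -1.3  12.54] Fn 11.79 t 4.95
```

Call:
send_rows:
  increments:
    - [1,0,0,0.0002,0,0,0]
    - [1,0,0,0.0002,0,0,0]

```text
time_s: 5.2
tcp_pos: [0.6232, -0.1204, 0.0515]
eef_rot: [-0.154, 0.609, 0.768, 0.123]
force: [-3.5, -1.1, 14.2]
opening: 0.007
```

```bash
python3 g.py .40
```

```text
0.4 [0.0001 0.     0.0013 0.0008 0.0028 0.0005]
z 0.05145456543682868 F [-3.51 -1.06 14.16] Fn 13.15 t 5.2
```

Call:
send_rows:
  increments:
    - [1,0,0,0.0001,0,0,0]
    - [1,0,0,0.0001,0,0,0]
    - [1,0,0,0.0001,0,0,0]

```text
time_s: 5.58
tcp_pos: [0.6232, -0.1204, 0.0514]
eef_rot: [-0.154, 0.609, 0.768, 0.123]
force: [-3.1, -1.5, 16.0]
opening: 0.008
```

```bash
python3 g.py .40
python3 - <<'E'
from h import *
import cv2
s=cams.capture("scene"); t=cams.capture("top")
print(get_state()["force"])
a=cv2.resize(s[120:270,320:450],None,fx=3.5,fy=3.5,interpolation=cv2.INTER_CUBIC)
b=cv2.resize(t[175:325,150:240],None,fx=3.5,fy=3.5,interpolation=cv2.INTER_CUBIC)
cv2.imwrite("pics/p2.png",np.hstack([a,b])[:,:,::-1])
E
```

```text
0.4 [ 0.0001 -0.      0.0013  0.0009  0.0029  0.0006]
z 0.05144602716778239 F [-3.05 -1.54 15.96] Fn 15.04 t 5.575
[-3.50799112 -0.73598621 14.50234152]
```

View pics/p2.png

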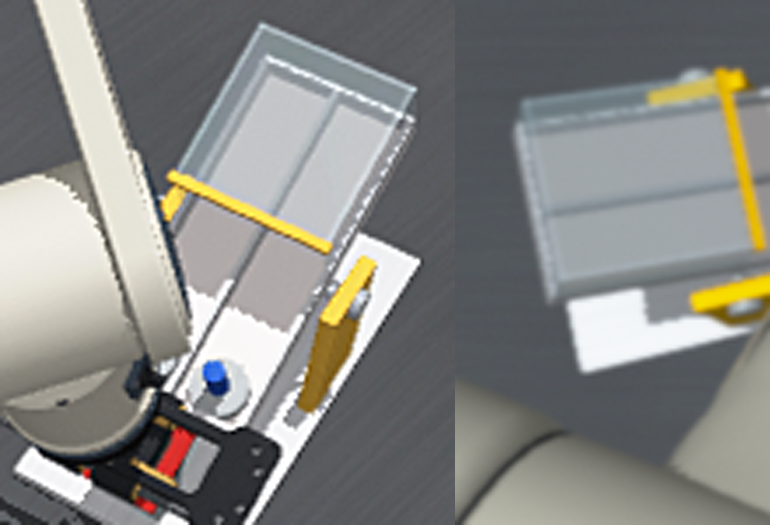

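Both carriers have left the hood: it looks empty in both views, and the blue post is visible at (215,375) in the crop. I hold the press.

Call:
send_rows:
  increments:
    - [1,0,0,0,0,0,0]
    - [1,0,0,0,0,0,0]
    - [1,0,0,0,0,0,0]
    - [1,0,0,0,0,0,0]
    - [1,0,0,0,0,0,0]

```text
time_s: 6.3
tcp_pos: [0.6232, -0.1204, 0.0515]
eef_rot: [-0.154, 0.609, 0.768, 0.123]
force: [-3.8, -1.0, 16.1]
opening: 0.004
```

Call:
send_rows:
  increments:
    - [1,0,0,0,0,0,0]
    - [1,0,0,0,0,0,0]
    - [1,0,0,0,0,0,0]
    - [1,0,0,0,0,0,0]
    - [1,0,0,0,0,0,0]

```text
time_s: 6.92
tcp_pos: [0.6232, -0.1204, 0.0514]
eef_rot: [-0.154, 0.609, 0.768, 0.123]
force: [-3.5, -1.4, 15.0]
opening: 0.004
```

Call:
send_rows:
  increments:
    - [1,0,0,0,0,0,0]
    - [1,0,0,0,0,0,0]
    - [1,0,0,0,0,0,0]
    - [1,0,0,0,0,0,0]
    - [1,0,0,0,0,0,0]

```text
time_s: 7.55
tcp_pos: [0.6232, -0.1204, 0.0515]
eef_rot: [-0.154, 0.609, 0.768, 0.123]
force: [-4.0, -1.5, 16.0]
opening: 0.005
```

Call:
send_rows:
  increments:
    - [1,0,0,0,0,0,0]
    - [1,0,0,0,0,0,0]
    - [1,0,0,0,0,0,0]

```text
time_s: 7.92
tcp_pos: [0.6232, -0.1204, 0.0515]
eef_rot: [-0.154, 0.609, 0.768, 0.123]
force: [-3.8, -1.1, 15.2]
opening: 0.003
```

```bash
python3 g.py .40 .36 .32 .28 .24 .20
```

```text
0.4 [ 0.0001 -0.      0.0013  0.001   0.0029  0.0006]
0.36 [ 0.0007 -0.     -0.0049  0.001  -0.0371  0.0006]
0.32 [ 0.0015 -0.     -0.0111  0.001  -0.0771  0.0006]
0.28 [ 0.0026 -0.     -0.0173  0.001  -0.1171  0.0005]
0.24 [ 0.0039 -0.     -0.0234  0.001  -0.1571  0.0005]
0.2 [ 0.0055 -0.     -0.0294  0.001  -0.1971  0.0005]
z 0.05149125703556555 F [-3.76 -1.11 15.16] Fn 14.07 t 7.925
```

Call:
send_rows:
  increments:
    - [1,0.0001,0,-0.001,0,-0.012,0]
    - [1,0.0004,0,-0.003,0,-0.025,0]
    - [1,0.0007,0,-0.005,0,-0.039,0]
    - [1,0.001,0,-0.0075,0,-0.055,0]
    - [1,0.0014,0,-0.01,0,-0.071,0]

```text
time_s: 8.55
tcp_pos: [0.6237, -0.1228, 0.0596]
eef_rot: [-0.126, 0.613, 0.773, 0.101]
force: [0.6, 0.4, 4.0]
opening: 0.001
```

```bash
python3 g.py .33 .30 .27 .24 .21 .18
```

```text
0.33 [ 0.0003  0.     -0.0012  0.0006  0.0053  0.0001]
0.3 [ 0.0007  0.     -0.0059  0.0006 -0.0247  0.0001]
0.27 [ 0.0012  0.     -0.0106  0.0006 -0.0547  0.    ]
0.24 [ 0.0019  0.0001 -0.0152  0.0006 -0.0847  0.    ]
0.21 [ 2.700e-03  1.000e-04 -1.980e-02  6.000e-04 -1.147e-01  0.000e+00]
0.18 [ 3.700e-03  1.000e-04 -2.440e-02  6.000e-04 -1.447e-01  0.000e+00]
z 0.059562236092053425 F [0.65 0.37 3.97] Fn 3.69 t 8.55
```

Call:
send_rows:
  increments:
    - [1,0.0005,0,-0.004,0,-0.018,0]
    - [1,0.0008,0,-0.007,0,-0.035,0]
    - [1,0.0012,0,-0.01,0,-0.053,0]
    - [1,0.0016,0,-0.013,0,-0.072,0]
    - [1,0.002,0,-0.016,0,-0.091,0]

```text
time_s: 9.18
tcp_pos: [0.6242, -0.126, 0.0753]
eef_rot: [-0.091, 0.617, 0.778, 0.072]
force: [2.7, -1.3, 2.7]
opening: 0.006
```

```bash
python3 g.py .23 .20 .17 .14 .11
```

```text
0.23 [ 0.0002  0.0002 -0.0008  0.0003 -0.0034  0.    ]
0.2 [ 0.0006  0.0002 -0.0055  0.0003 -0.0334  0.    ]
0.17 [ 0.0012  0.0002 -0.0101  0.0003 -0.0634  0.    ]
0.14 [ 0.0019  0.0002 -0.0148  0.0003 -0.0934  0.    ]
0.11 [ 0.0028  0.0002 -0.0194  0.0003 -0.1234 -0.    ]
z 0.07529716787467564 F [ 2.66 -1.27  2.73] Fn 3.08 t 9.175
```

Call:
send_rows:
  increments:
    - [1,0.0003,0,-0.003,0,-0.019,0]
    - [1,0.0006,0,-0.006,0,-0.038,0]
    - [1,0.001,0,-0.009,0,-0.056,0]
    - [1,0.0014,0,-0.012,0,-0.075,0]
    - [1,0.0019,0,-0.0148,0,-0.0934,0]

```text
time_s: 9.8
tcp_pos: [0.6242, -0.1274, 0.09]
eef_rot: [-0.055, 0.62, 0.782, 0.043]
force: [1.4, -1.2, 2.2]
opening: -0.001
```

```bash
python3 g.py .14 .11 .08 .05 .03 .015 0
```

```text
0.14 [-0.0001  0.0005 -0.0001 -0.0003 -0.0004  0.    ]
0.11 [ 0.0003  0.0005 -0.0048 -0.0003 -0.0304  0.    ]
0.08 [ 0.0009  0.0005 -0.0094 -0.0003 -0.0604  0.0001]
0.05 [ 0.0016  0.0005 -0.0141 -0.0003 -0.0904  0.0001]
0.03 [ 2.100e-03  5.000e-04 -1.720e-02 -3.000e-04 -1.104e-01  1.000e-04]
0.015 [ 2.600e-03  5.000e-04 -1.950e-02 -3.000e-04 -1.254e-01  1.000e-04]
0.0 [ 3.100e-03  5.000e-04 -2.180e-02 -3.000e-04 -1.404e-01  1.000e-04]
z 0.09002542035031336 F [ 1.42 -1.23  2.19] Fn 2.38 t 9.8
```

Call:
send_rows:
  increments:
    - [1,0.0002,0,-0.0025,0,-0.016,0]
    - [1,0.0004,0,-0.005,0,-0.032,0]
    - [1,0.0006,0,-0.0075,0,-0.048,0]
    - [1,0.001,0,-0.01,0,-0.064,0]
    - [1,0.0013,0,-0.012,0,-0.078,0]

```text
time_s: 10.42
tcp_pos: [0.6243, -0.1277, 0.1021]
eef_rot: [-0.025, 0.621, 0.783, 0.019]
force: [0.2, -1.4, 2.1]
opening: 0.005
```

```bash
python3 g.py .06 .03 .015 0
```

```text
0.06 [-0.0001  0.0005 -0.0006 -0.0003 -0.0027  0.0001]
0.03 [ 0.0003  0.0005 -0.0052 -0.0003 -0.0327  0.0001]
0.015 [ 0.0006  0.0005 -0.0076 -0.0003 -0.0477  0.0001]
0.0 [ 0.0009  0.0005 -0.0099 -0.0003 -0.0627  0.0001]
z 0.10206174424732858 F [ 0.18 -1.37  2.14] Fn 2.22 t 10.425
```

Call:
send_rows:
  increments:
    - [1,0.0002,0,-0.002,0,-0.013,0]
    - [1,0.0003,0,-0.004,0,-0.025,0]
    - [1,0.0005,0,-0.006,0,-0.038,0]
    - [1,0.0007,0,-0.008,0,-0.051,0]
    - [1,0.0009,0,-0.0095,0,-0.0627,0]

```text
time_s: 11.05
tcp_pos: [0.6243, -0.1273, 0.1116]
eef_rot: [-0.0, 0.621, 0.784, -0.0]
force: [0.0, -0.0, 0.6]
opening: 0.006
```

```bash
python3 g.py 0
```

```text
0.0 [-0.0001  0.0005 -0.0004 -0.0004 -0.0004  0.    ]
z 0.11155933760777546 F [ 0.01 -0.    0.64] Fn 0.64 t 11.05
```

Call:
send_rows:
  increments:
    - [1,0,0,-0.001,0,0,0]
    - [1,0,0,-0.003,0,0,0]
    - [1,0,0,-0.03,0,0,0]
    - [0.6,0,0,-0.08,0,0,0]
    - [0.6,-0.05,0,-0.13,0,0,0]

```text
time_s: 11.68
tcp_pos: [0.6343, -0.169, 0.2371]
eef_rot: [-0.001, 0.62, 0.784, 0.001]
force: [1.6, 0.2, 0.1]
opening: 0.197
```

Call:
send_rows:
  increments:
    - [0.6,-0.06,-0.02,0,0,0,0]
    - [0.6,-0.12,-0.03,0,0,0,0]
    - [0.6,-0.18,-0.03,0,0,0,0]
    - [0.6,-0.23,-0.03,0,0,0,0]
    - [0.6,-0.23,-0.03,0,0,0,0]

```text
time_s: 12.3
tcp_pos: [0.6572, -0.4049, 0.2342]
eef_rot: [-0.001, 0.623, 0.783, 0.0]
force: [-0.7, 1.2, 0.0]
opening: 0.398
```

Run:
```python
from h import *
import cv2
t=cams.capture("top"); s=cams.capture("scene")
cv2.imwrite("pics/top3.png",t[:,:,::-1]); cv2.imwrite("pics/scene3.png",s[:,:,::-1])
a=cv2.resize(t[175:285,150:330],None,fx=4,fy=4,interpolation=cv2.INTER_CUBIC)
cv2.imwrite("pics/p3.png",a[:,:,::-1])
cv2.imwrite("pics/p3s.png",cv2.resize(s[120:290,320:450],None,fx=3.5,fy=3.5,interpolation=cv2.INTER_CUBIC)[:,:,::-1])
```

```text
(no output)
```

View pics/p3.png

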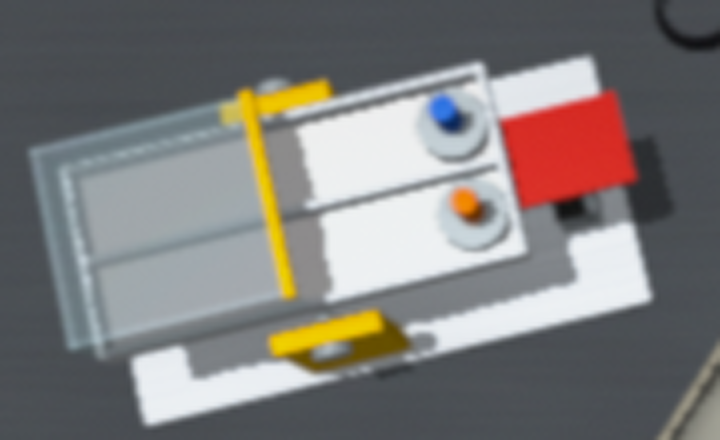

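View pics/p3s.png

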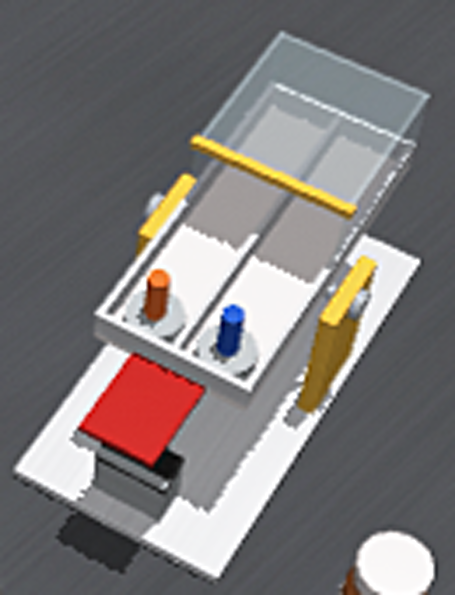

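The tray is level and both carriers are at the end wall. In the crops, the orange post top is at (462,198) in the top view and (158,276) in the scene view.

Run:
```python
from h import *
def c(x,y): return (150+(x+.5)/4-.5, 175+(y+.5)/4-.5)
Rr=np.array([[np.cos(.23),np.sin(.23)],[-np.sin(.23),np.cos(.23)]])
for n,X in (("post top",back("top",c(461,197),.160)),("disc top",back("top",c(475,214),.126)),("scene post",back("scene",c3(158,275),.160)),
  ("blue",back("top",c(442,107),.160)),("blue sc",back("scene",c3(233,311),.160)),("expected",st((-.025,-.091,.112)))): print(n,X.round(4),"stand",(Rr@(X[:2]-S[:2])).round(4))
print(inc(st((-.025,-.091,.25)),Rt(.23)))
```

```text
post top [ 0.5873 -0.0676  0.16  ] stand [-0.0228 -0.0893]
disc top [ 0.5847 -0.0703  0.126 ] stand [-0.026  -0.0914]
scene post [ 0.585  -0.0676  0.16  ] stand [-0.0251 -0.0888]
blue [ 0.634  -0.0578  0.16  ] stand [ 0.0248 -0.0905]
blue sc [ 0.6336 -0.0563  0.16  ] stand [ 0.0248 -0.0888]
expected [ 0.5856 -0.0697  0.112 ] stand [-0.025 -0.091]
[ 0.3394  0.0055 -0.0146 -0.0007 -0.0023 -0.0011]
```

Call:
send_rows:
  increments:
    - [0.62,0.06,0.001,-0.0146,0,0,0]
    - [0.62,0.12,0.002,-0.0146,0,0,0]
    - [0.62,0.18,0.003,-0.0146,0,0,0]
    - [0.62,0.24,0.004,-0.0146,0,0,0]
    - [0.62,0.3,0.005,-0.0146,0,-0.002,0]

```text
time_s: 13.02
tcp_pos: [0.5928, -0.1049, 0.2507]
eef_rot: [0.0, 0.621, 0.784, -0.0]
force: [1.1, 0.3, 0.8]
opening: 0.377
```

Call:
send_rows:
  increments:
    - [0.62,0.0395,0.0005,0,0,0,0]
    - [0.62,0.0395,0.0005,0.02,0,0,0]
    - [0.62,0.0395,0.0005,0.04,0,0,0]
    - [0.62,0.0395,0.0005,0.06,0,0,0]
    - [0.62,0.0395,0.0005,0.06,0,0,0]

```text
time_s: 13.65
tcp_pos: [0.584, -0.0683, 0.1893]
eef_rot: [-0.001, 0.621, 0.784, -0.001]
force: [0.0, -0.2, -0.3]
opening: 0.383
```

Run:
```python
from h import *
print(inc(st((-.0246,-.0905,.135)),Rt(.23)),get_state()["tcp_pos"],get_state()["opening"],get_state()["force"])
```

```text
[-0.0013  0.0018  0.0543 -0.0026 -0.0001  0.0014] [ 0.58400286 -0.06826676  0.18926149] 0.38264047448011174 [ 0.03264667 -0.20890773 -0.29792176]
```

Call:
send_rows:
  increments:
    - [0.62,-0.001,0.0018,0.01,-0.0026,0,0.001]
    - [0.62,-0.0013,0.0018,0.025,-0.0026,0,0.001]
    - [0.62,-0.0013,0.0018,0.04,-0.0026,0,0.001]
    - [0.62,-0.0013,0.0018,0.05,-0.0026,0,0.001]
    - [0.62,-0.0013,0.0018,0.054,-0.0026,0,0.001]

```text
time_s: 14.28
tcp_pos: [0.5874, -0.0706, 0.1353]
eef_rot: [0.001, 0.622, 0.783, 0.0]
force: [0.9, -0.1, -0.4]
opening: 0.379
```

Run:
```python
from h import *
import cv2
s=cams.capture("scene")
cv2.imwrite("pics/p4s.png",cv2.resize(s[120:290,320:450],None,fx=3.5,fy=3.5,interpolation=cv2.INTER_CUBIC)[:,:,::-1])
print(inc(st((-.0246,-.0905,.135)),Rt(.23)),get_state()["force"])
```

```text
[ 0.0017 -0.0011  0.0002  0.0014  0.0006 -0.0011] [-0.00383835  0.42737235  0.44463683]
```

View pics/p4s.png

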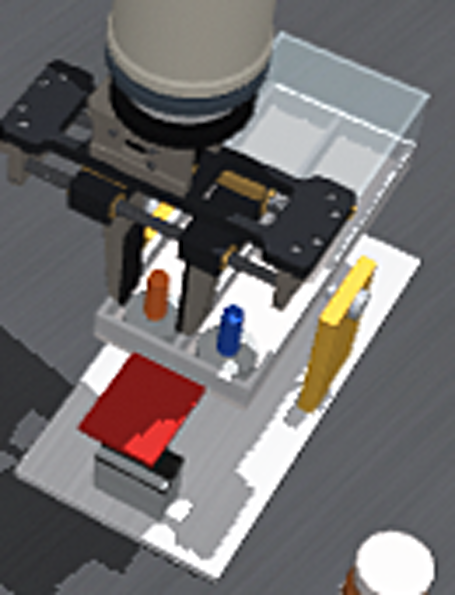

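The fingers straddle the orange post and are clear of the blue one. I nudge 1.5 mm and close.

Call:
send_rows:
  increments:
    - [0.65,0.0017,-0.001,0,0.001,0,-0.001]
    - [0.75,0.0017,-0.001,0,0.001,0,-0.001]
    - [0.9,0.0017,-0.001,0,0.001,0,-0.001]
    - [1,0.0017,-0.001,0,0.001,0,-0.001]
    - [1,0.0017,-0.001,0,0.001,0,-0.001]
  squeeze: 15

```text
time_s: 14.95
tcp_pos: [0.5866, -0.0692, 0.1366]
eef_rot: [0.001, 0.621, 0.784, 0.0]
force: [-0.9, 0.1, 3.2]
opening: 0.142
```

Call:
send_rows:
  increments:
    - [1,0,0,0,0,0,0]
    - [1,0,0,0,0,0,0]

```text
time_s: 15.2
tcp_pos: [0.5866, -0.0692, 0.1365]
eef_rot: [0.001, 0.621, 0.784, 0.0]
force: [-0.5, -0.3, 2.6]
opening: 0.153
```

Run:
```python
from h import *
print(inc(st((-.0246,-.0905,.135)),Rt(.23)),get_state()["force"],get_state()["torque"],get_state()["opening"]*92)
```

```text
[ 0.0003 -0.0007  0.0015  0.0019  0.0013  0.0001] [-0.50685246 -0.3450976   2.59842986] [-0.05993084  0.05576784 -0.00123641] 14.036849843518034
```

Call:
send_rows:
  increments:
    - [1,0,0,-0.002,0,0,0]
    - [1,0,0,-0.005,0,0,0]
    - [1,0,0,-0.012,0,0,0]
    - [1,0,0,-0.025,0,0,0]
    - [1,0,0,-0.035,0,0,0]

```text
time_s: 15.82
tcp_pos: [0.5868, -0.0692, 0.1726]
eef_rot: [0.001, 0.621, 0.784, 0.001]
force: [-0.2, -0.4, -2.0]
opening: 0.15
```

Run:
```python
from h import *
import cv2
s=cams.capture("scene")
cv2.imwrite("pics/p5s.png",cv2.resize(s[120:290,320:450],None,fx=3.5,fy=3.5,interpolation=cv2.INTER_CUBIC)[:,:,::-1])
print(get_state()["tcp_pos"],get_state()["force"],get_state()["torque"],get_state()["opening"]*92)
```

```text
[ 0.58747573 -0.06922106  0.17384691] [ 1.33391749 -0.47571982 -0.42771371] [-0.01501617 -0.12358024  0.01753097] 13.559417563477947
```

View pics/p5s.png

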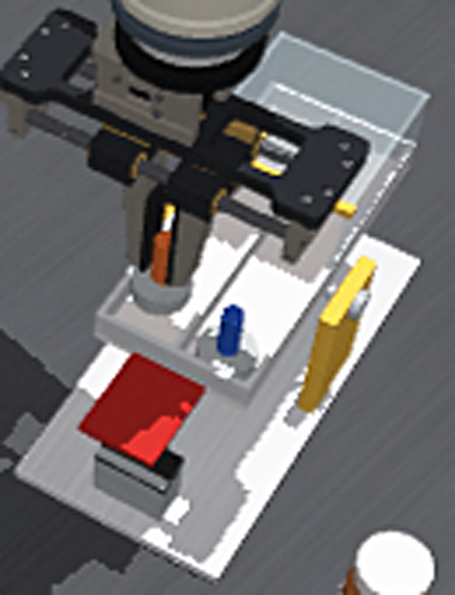

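Carrier gripped upright and clear of the walls; the blue one stays put. I lift further and carry to the dock.

Call:
send_rows:
  increments:
    - [1,0,0,-0.02,0,0,0]
    - [1,-0.01,0,-0.04,0,0,0]
    - [1,-0.03,-0.006,-0.05,0,0,0]
    - [1,-0.055,-0.016,-0.05,0,0,0]
    - [1,-0.085,-0.03,-0.05,0,0,0]

```text
time_s: 16.5
tcp_pos: [0.5761, -0.1601, 0.2213]
eef_rot: [0.001, 0.621, 0.784, 0.0]
force: [0.2, -0.4, -2.0]
opening: 0.145
```

Run:
```python
from h import *
print(inc((.4685,-.300,.15),Rt(.23)),get_state()["tcp_pos"])
```

```text
[-0.1115 -0.1368  0.0713  0.0016  0.0013  0.0004] [ 0.57606296 -0.16014051  0.22133903]
```

Call:
send_rows:
  increments:
    - [1,-0.027,-0.034,0,0,0,0]
    - [1,-0.054,-0.068,0.005,0.001,0.001,0]
    - [1,-0.08,-0.1,0.01,0.0016,0.0013,0]
    - [1,-0.1,-0.124,0.02,0.0016,0.0013,0]
    - [1,-0.1115,-0.137,0.035,0.0016,0.0013,0]

```text
time_s: 17.12
tcp_pos: [0.4674, -0.3004, 0.186]
eef_rot: [0.0, 0.622, 0.783, -0.0]
force: [0.3, -0.3, -1.0]
opening: 0.147
```

Call:
send_rows:
  increments:
    - [1,0,0,0.03,0,0,0]
    - [1,0,0,0.06,0,0,0]
    - [1,0,0,0.09,0,0,0]
    - [1,0,0,0.105,0,0,0]
    - [1,0,0,0.105,0,0,0]

```text
time_s: 17.75
tcp_pos: [0.468, -0.2981, 0.0802]
eef_rot: [-0.001, 0.621, 0.784, -0.0]
force: [0.2, -0.7, -1.8]
opening: 0.143
```

Run:
```python
from h import *
import cv2
print(inc((.4685,-.300,.08),Rt(.23)),get_state()["tcp_pos"],get_state()["force"])
s=cams.capture("scene"); t=cams.capture("top")
cv2.imwrite("pics/t6.png",t[:,:,::-1])
a=cv2.resize(s[210:310,200:300],None,fx=6,fy=6,interpolation=cv2.INTER_CUBIC)
cv2.imwrite("pics/p6s.png",a[:,:,::-1])
```

```text
[-0.002   0.0001  0.0002 -0.0015 -0.0018  0.0001] [ 0.46797684 -0.29809765  0.0802202 ] [ 0.24483215 -0.68040845 -1.79059839]
```

View pics/p6s.png

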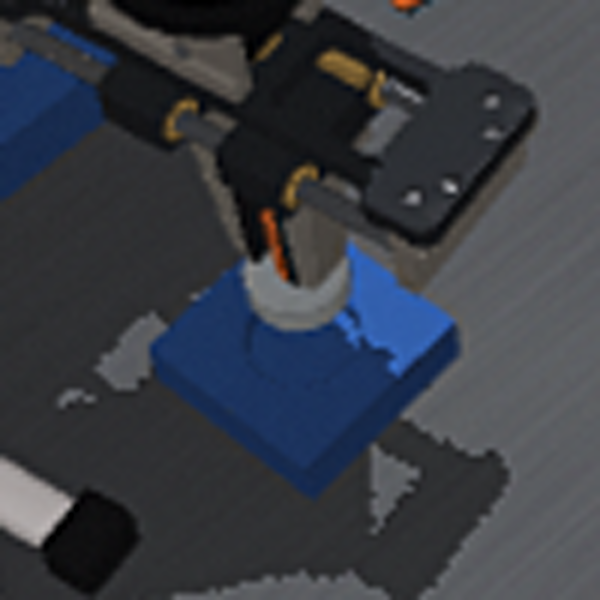

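View pics/t6.png

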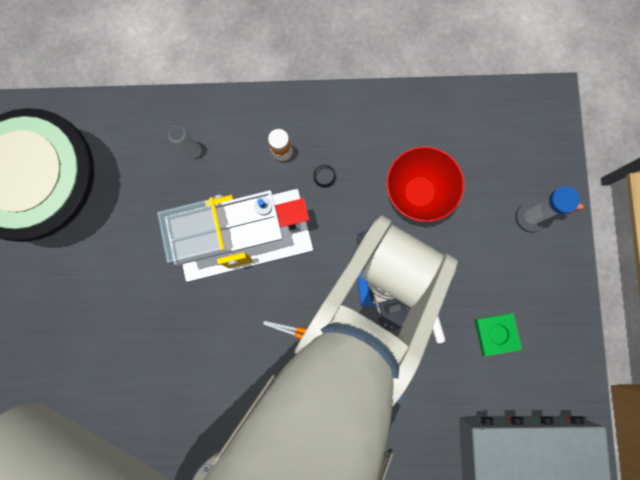

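```bash
python3 - <<'E'
from h import *
p=get_state()["tcp_pos"]; a=np.linspace(0,2*np.pi,200)
def crop(u): return (u-[200,210]+.5)*6-.5
def ext(x,y,zz,r=.019):
    P=np.vstack([np.c_[x+r*np.cos(a),y+r*np.sin(a),0*a+z] for z in zz]); u=crop(proj("scene",P)); return u[:,0].min().round(1),u[:,0].max().round(1),u[:,1].min().round(1),u[:,1].max().round(1)
print("disc",ext(p[0],p[1],(p[2]-.0245,p[2]-.0105)))
print("disc h.022",ext(p[0],p[1],(p[2]-.022,p[2]-.008)))
print("recess(.4685,-.3)",ext(.4685,-.300,(.024,),.021))
h=.04
D=[(x*h,y*h) for x in(-1,1) for y in(-1,1)]
J=(crop(proj("scene",[[.4685,-.3,.024],[.4695,-.3,.024],[.4685,-.299,.024]]))); print(J)
E
python3 - <<'E'
import cv2
from h import *
a=cv2.imread("pics/p6s.png")
cv2.imwrite("pics/p6z.png",cv2.resize(a[200:500,140:480],None,fx=2.3,fy=2.0*1.15,interpolation=cv2.INTER_CUBIC)[:600])
E
```

```text
disc (np.float64(235.2), np.float64(347.0), np.float64(221.2), np.float64(332.8))
disc h.022 (np.float64(234.2), np.float64(346.3), np.float64(217.4), np.float64(329.2))
recess(.4685,-.3) (np.float64(244.3), np.float64(358.8), np.float64(286.4), np.float64(385.1))
[[301.62859531 335.22823909]
 [303.38553422 336.89958901]
 [303.71287715 333.57626214]]
```

View pics/p6z.png

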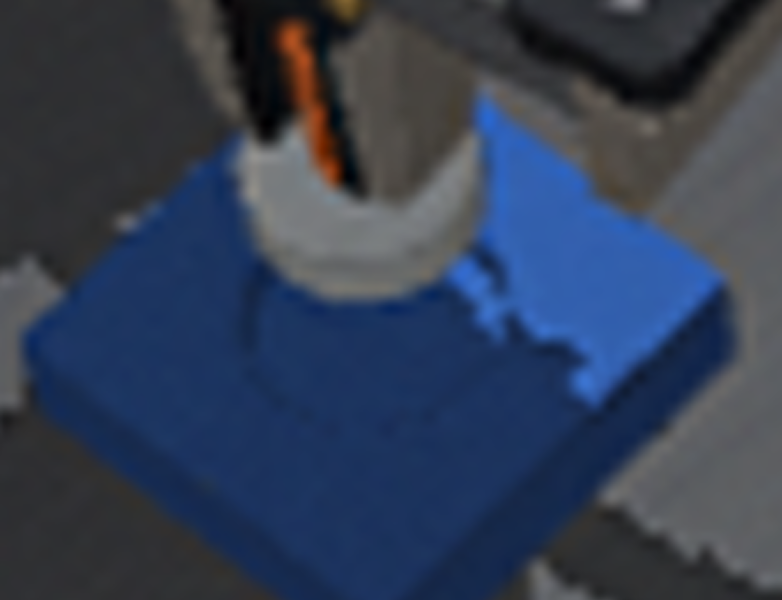

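Run:
```python
from h import *
print(inc((.4688,-.301,.053),Rt(.23)),get_state()["tcp_pos"])
u=proj("scene",[[.4685,-.3,.06],[.4685,-.3,.10]]); print(u[1]-u[0])
```

```text
[-0.0021 -0.0008  0.0289  0.0006  0.0004  0.0001] [ 0.46909675 -0.2987951   0.08188817]
[ -2.4157413  -10.04232066]
```

Call:
send_rows:
  increments:
    - [1,-0.001,-0.0004,0.01,0,0,0]
    - [1,-0.002,-0.0008,0.02,0,0,0]
    - [1,-0.002,-0.0008,0.027,0,0,0]
    - [1,-0.002,-0.0008,0.027,0,0,0]
    - [1,-0.002,-0.0008,0.027,0,0,0]

```text
time_s: 18.48
tcp_pos: [0.4683, -0.3006, 0.0543]
eef_rot: [-0.0, 0.621, 0.784, 0.0]
force: [0.4, -0.4, -2.2]
opening: 0.146
```

Run:
```python
from h import *
import cv2
s=cams.capture("scene")
print(get_state()["tcp_pos"],get_state()["force"])
a=cv2.resize(s[235:295,215:285],None,fx=10,fy=10,interpolation=cv2.INTER_CUBIC)
a=np.clip(a.astype(float)*1.8,0,255).astype(np.uint8)
cv2.imwrite("pics/p7s.png",a[:,:,::-1])
p=get_state()["tcp_pos"]; th=np.linspace(0,2*np.pi,200)
def crop(u): return (u-[215,235]+.5)*10-.5
def ext(x,y,zz,r=.019):
    P=np.vstack([np.c_[x+r*np.cos(th),y+r*np.sin(th),0*th+z] for z in zz]); u=crop(proj("scene",P)); return u[:,0].min().round(1),u[:,0].max().round(1),u[:,1].min().round(1),u[:,1].max().round(1)
for h in(.0225,.0245): print("disc",h,ext(p[0],p[1],(p[2]-h,p[2]-h+.014)))
print("recess",ext(.4704,-.2999,(.024,),.021))
print(crop(proj("scene",[[.4685,-.3,.024],[.4695,-.3,.024],[.4685,-.299,.024]])))
```

```text
[ 0.46836496 -0.30066799  0.05440343] [ 0.88460761 -0.77574103 -1.64020993]
disc 0.0225 (np.float64(250.1), np.float64(432.7), np.float64(184.9), np.float64(367.7))
disc 0.0245 (np.float64(251.4), np.float64(433.7), np.float64(189.7), np.float64(372.3))
recess (np.float64(263.4), np.float64(454.4), np.float64(232.6), np.float64(397.3))
[[353.04765886 309.04706515]
 [355.97589037 311.83264835]
 [356.52146192 306.29377023]]
```

View pics/p7s.png

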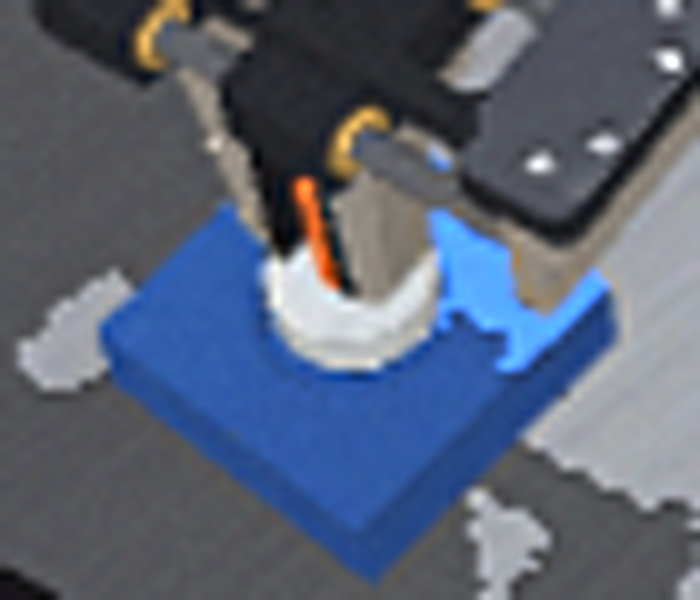

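Run:
```python
from h import *
print(inc((.4688,-.3012,.0495),Rt(.23)),inc((.4688,-.3012,.044),Rt(.23)))
```

```text
[-0.0006  0.0003  0.0049  0.0002 -0.0001  0.    ] [-0.0006  0.0003  0.0104  0.0002 -0.0001  0.    ]
```

Call:
send_rows:
  increments:
    - [1,-0.0006,0.0003,0.0015,0,0,0]
    - [1,-0.0006,0.0003,0.003,0,0,0]
    - [1,-0.0006,0.0003,0.0045,0,0,0]
    - [1,-0.0006,0.0003,0.006,0,0,0]
    - [1,-0.0006,0.0003,0.007,0,0,0]

```text
time_s: 19.15
tcp_pos: [0.4684, -0.3011, 0.0471]
eef_rot: [-0.0, 0.621, 0.784, -0.0]
force: [-1.0, -0.2, -1.0]
opening: 0.147
```

Call:
send_rows:
  increments:
    - [1,0,0,0.001,0,0,0]
    - [1,0,0,0.002,0,0,0]

```text
time_s: 19.4
tcp_pos: [0.4684, -0.301, 0.0451]
eef_rot: [-0.0, 0.621, 0.784, -0.0]
force: [-2.1, -0.7, -1.0]
opening: 0.145
```

Call:
send_rows:
  increments:
    - [1,0,0,0.001,0,0,0]
    - [1,0,0,0.002,0,0,0]
    - [1,0,0,0.003,0,0,0]

```text
time_s: 19.77
tcp_pos: [0.4684, -0.3011, 0.0422]
eef_rot: [-0.0, 0.621, 0.784, -0.0]
force: [-3.0, -0.2, 0.7]
opening: 0.148
```

Call:
send_rows:
  increments:
    - [1,0,0,0.001,0,0,0]
    - [1,0,0,0.002,0,0,0]

```text
time_s: 20.02
tcp_pos: [0.4684, -0.301, 0.0402]
eef_rot: [-0.0, 0.621, 0.784, -0.0]
force: [-3.1, 0.7, -0.2]
opening: 0.142
```

Run:
```python
from h import *
print(get_state()["tcp_pos"],get_state()["force"],get_state()["torque"])
```

```text
[ 0.46841762 -0.30104182  0.04015106] [-3.11369456  0.69383393 -0.17740387] [-0.10282302  0.66392581 -0.00225941]
```

The carrier is inside the mouth and rubbing with about 3 N in -x. I ease 0.8 mm that way and go on down.

Call:
send_rows:
  increments:
    - [1,0.0002,-0.0008,0,0,0,0]
    - [1,0.0002,-0.0008,0.0005,0,0,0]
    - [1,0.0002,-0.0008,0.001,0,0,0]

```text
time_s: 20.4
tcp_pos: [0.4682, -0.3012, 0.0393]
eef_rot: [0.0, 0.621, 0.784, 0.0]
force: [-0.5, 0.2, -2.0]
opening: 0.145
```

Run:
```python
from h import *
print(get_state()["tcp_pos"],get_state()["force"],get_state()["torque"])
```

```text
[ 0.46818265 -0.30122697  0.03931618] [-0.54255707  0.22572689 -1.95395086] [-0.06426634  0.01335003  0.03228611]
```

Side force is gone and the carrier's weight of about 2 N hangs free. I feel for the floor in small steps.

Call:
send_rows:
  increments:
    - [1,0,0,0.0004,0,0,0]
    - [1,0,0,0.0008,0,0,0]
    - [1,0,0,0.0008,0,0,0]

```text
time_s: 20.78
tcp_pos: [0.4681, -0.3012, 0.0387]
eef_rot: [0.0, 0.621, 0.784, 0.0]
force: [-0.4, 1.1, 2.4]
opening: 0.147
```

Call:
send_rows:
  increments:
    - [1,0,0,0.0004,0,0,0]
    - [1,0,0,0.0008,0,0,0]
    - [1,0,0,0.0008,0,0,0]

```text
time_s: 21.15
tcp_pos: [0.4682, -0.3012, 0.0386]
eef_rot: [0.0, 0.621, 0.784, 0.0]
force: [-1.3, 2.2, 12.0]
opening: 0.146
```

Floor reached at TCP z = 0.0387, so the underside is at 0.014, which is home. I ease off the load, then release.

Call:
send_rows:
  increments:
    - [1,0,0,-0.0005,0,0,0]
    - [1,0,0,-0.0009,0,0,0]
    - [1,0,0,-0.0009,0,0,0]
  squeeze: 5

```text
time_s: 21.52
tcp_pos: [0.468, -0.3012, 0.0386]
eef_rot: [0.0, 0.621, 0.784, 0.0]
force: [0.3, 0.4, 1.0]
opening: 0.152
```

Call:
send_rows:
  increments:
    - [0.8,0,0,0,0,0,0]
    - [0.7,0,0,0,0,0,0]
    - [0.6,0,0,0,0,0,0]
    - [0.6,0,0,0,0,0,0]

```text
time_s: 22.02
tcp_pos: [0.4678, -0.3011, 0.0385]
eef_rot: [-0.0, 0.621, 0.784, 0.0]
force: [1.1, 0.1, -1.0]
opening: 0.398
```

Run:
```python
from h import *
import cv2
s=cams.capture("scene")
print(get_state()["tcp_pos"],get_state()["force"],get_state()["opening"])
a=cv2.resize(s[235:295,215:285],None,fx=10,fy=10,interpolation=cv2.INTER_CUBIC)
a=np.clip(a.astype(float)*1.8,0,255).astype(np.uint8)
cv2.imwrite("pics/p8s.png",a[:,:,::-1])
```

```text
[ 0.46778093 -0.30112331  0.03851415] [0.0277164  0.0570015  0.88747877] 0.4001487928957489
```

View pics/p8s.png

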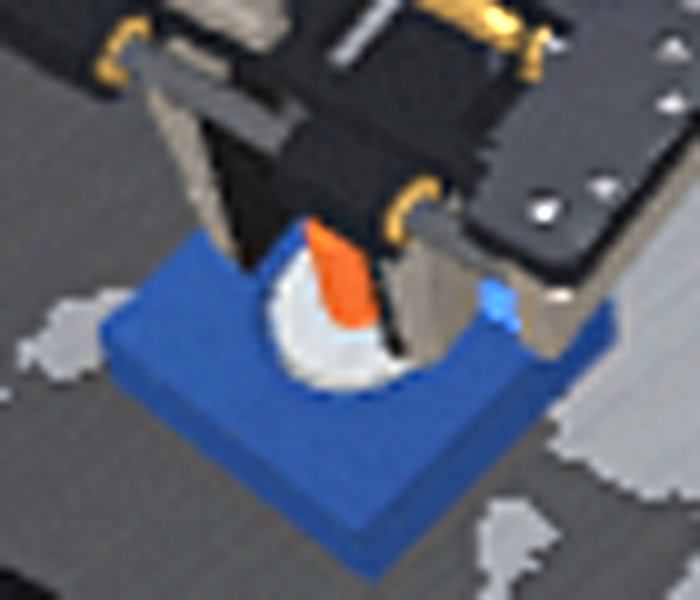

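The carrier sits in the recess. I retreat straight up, then away to clear both views.

Call:
send_rows:
  increments:
    - [0.6,0,0,-0.01,0,0,0]
    - [0.6,0,0,-0.03,0,0,0]
    - [0.6,0,0,-0.07,0,0,0]
    - [0.6,0,0,-0.12,0,0,0]
    - [0.6,0,0,-0.18,0,0,0]

```text
time_s: 22.7
tcp_pos: [0.4672, -0.3008, 0.2203]
eef_rot: [-0.001, 0.621, 0.784, 0.0]
force: [1.0, -0.0, -0.2]
opening: 0.398
```

Call:
send_rows:
  increments:
    - [0.6,-0.05,-0.02,0,0,0,0]
    - [0.6,-0.1,-0.05,0,0,0,0]
    - [0.6,-0.15,-0.08,0,0,0,0]
    - [0.6,-0.2,-0.12,0,0,0,0]
    - [0.6,-0.23,-0.15,0,0,0,0]

```text
time_s: 23.32
tcp_pos: [0.3729, -0.5615, 0.2192]
eef_rot: [0.0, 0.622, 0.783, -0.0]
force: [1.0, 0.1, 0.6]
opening: 0.399
```

Run:
```python
from h import *
import cv2
s=cams.capture("scene");t=cams.capture("top")
print(get_state()["tcp_pos"],get_state()["time_s"])
cv2.imwrite("pics/s9.png",s[:,:,::-1]);cv2.imwrite("pics/t9.png",t[:,:,::-1])
a=cv2.resize(s[235:295,215:285],None,fx=6,fy=6,interpolation=cv2.INTER_CUBIC)
b=cv2.resize(t[260:320,345:410],None,fx=6,fy=6,interpolation=cv2.INTER_CUBIC)
cv2.imwrite("pics/p9.png",np.hstack([a,b])[:,:,::-1])
```

```text
[ 0.37158663 -0.56273081  0.21891431] 23.425
```

View pics/p9.png

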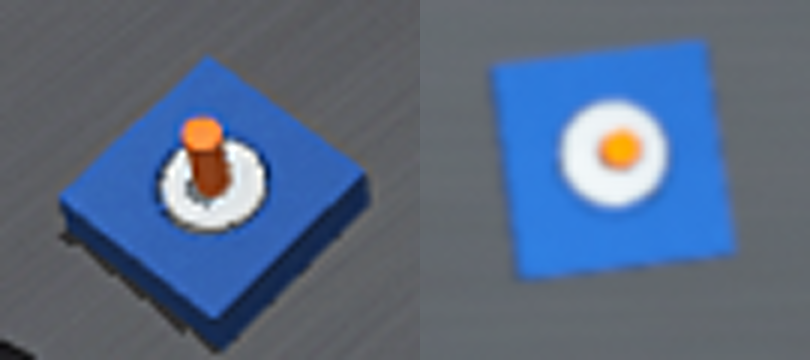

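View pics/s9.png

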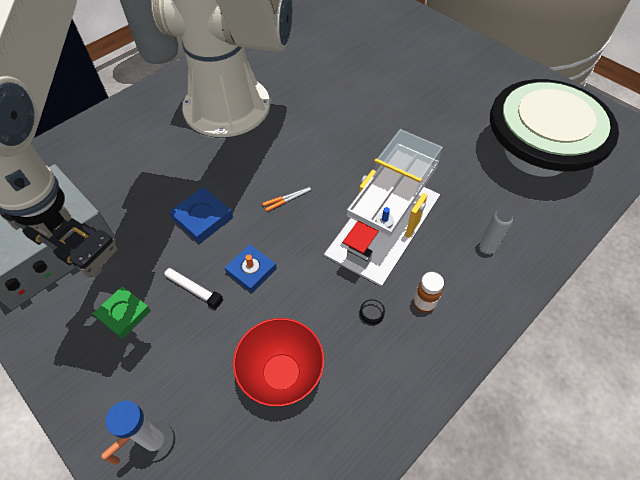

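View pics/t9.png

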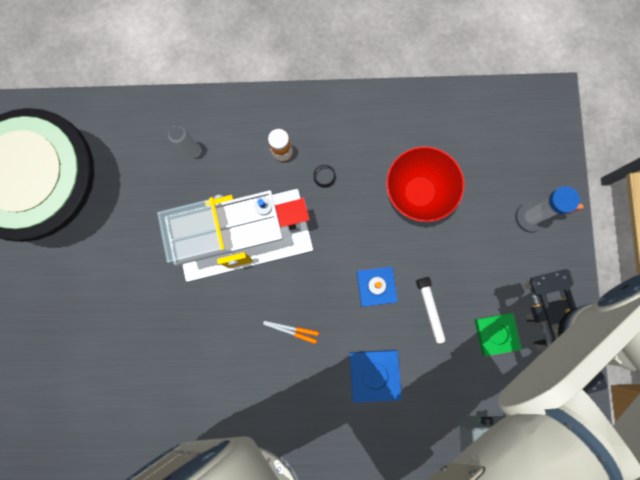

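The orange post stands upright with the disc inside the recess ring in both views (scene 250,265 / top 377,286). The blue carrier is at the tab end and the bystanders look unmoved. I settle the arm, compare pictures before and after, and hand in.

Call:
send_rows:
  increments:
    - [0.6,0,0,0,0,0,0]
    - [0.6,0,0,0,0,0,0]
    - [0.6,0,0,0,0,0,0]

```text
time_s: 23.8
tcp_pos: [0.375, -0.5583, 0.2188]
eef_rot: [0.0, 0.621, 0.784, 0.0]
force: [0.4, 0.6, -0.3]
opening: 0.396
```

Run:
```python
from h import *
import cv2
a=cv2.imread("pics/top0.png").astype(int); b=cv2.imread("pics/t9.png").astype(int)
m=(abs(a-b).max(2)>40).astype(np.uint8)
n,_,s,c=cv2.connectedComponentsWithStats(m)
print([(x[:5].tolist()) for x in s[1:] if x[4]>8])
c=lambda x,y:((x+.5)/6-.5)
print("post top scene@.062",back("scene",(215+c(202,0),235+c(131,0)),.062),"top",back("top",(345+c(620-420,0),260+c(149,0)),.062),"disc top",back("top",(345+c(613-420,0),260+c(153,0)),.028))
print(get_state()["qd"].round(3),get_state()["force"])
```

```text
[[257, 197, 12, 12, 97], [260, 207, 12, 9, 31], [175, 219, 12, 11, 94], [184, 222, 9, 13, 28], [186, 241, 12, 9, 83], [200, 243, 4, 10, 16], [480, 271, 98, 83, 3881], [599, 275, 41, 63, 1123], [368, 276, 19, 19, 283], [623, 292, 17, 13, 77], [479, 305, 161, 175, 13307], [252, 335, 244, 82, 4601], [622, 347, 7, 12, 42], [610, 359, 5, 4, 10], [506, 363, 9, 2, 12], [630, 364, 5, 6, 17], [500, 366, 10, 5, 29], [595, 389, 9, 3, 16], [341, 426, 8, 5, 16], [473, 428, 14, 13, 97], [330, 435, 9, 4, 13], [628, 435, 12, 27, 199], [226, 437, 30, 11, 189], [347, 436, 8, 6, 22], [211, 439, 13, 6, 40], [125, 440, 72, 40, 287], [453, 445, 21, 19, 194], [199, 447, 20, 18, 171], [244, 449, 22, 18, 197], [353, 448, 14, 11, 43], [189, 457, 65, 23, 788], [164, 458, 36, 22, 355], [603, 458, 37, 22, 503], [274, 460, 10, 14, 68], [469, 462, 17, 18, 131], [267, 466, 11, 14, 57]]
post top scene@.062 [ 0.46925918 -0.29907835  0.062     ] top [ 0.46842735 -0.29948187  0.062     ] disc top [ 0.4692207  -0.29990943  0.028     ]
[-0.001  0.003 -0.003 -0.    -0.001 -0.001] [ 0.41513459  0.64725862 -0.3249722 ]
```

The only changes are the carriers plus the arm and its shadow. Triangulating the post top at z = 0.062, the fully-home height, both cameras agree to 1 mm and match the recess centre.

```bash
python3 -c "
from plant import workorder
print(workorder.sign_off())"
```

```text
the job is handed in; nothing more can be done
None
```

The job is done and handed in at about 24 s of the 72 s allowed.

- **Pressing the tab:** I pushed the tab down along its arc onto the stop and held it for about 3 s. The sampled readings were 12.5–16 N, never above 16 N. Both carriers slid to the tab end.
- **Easing up:** I brought the tray back to level over about 3 s. The fingers still read 2–4 N on the tab through the climb and 0.6 N at level, so it did not snap.
- **Placing the orange carrier:** I set it in the recess of the smaller blue dock. It rubbed the rim sideways with about 3 N on the way in, so I shifted it 0.8 mm. I pressed to about 12 N when feeling for the recess floor, then eased off before letting go. The floor contact height puts the underside at 14 mm, which is fully home.

Last checks:
- **Orange carrier:** it stands upright. Taking the post top at its fully-home height, the two cameras place it within 1 mm of each other and of the recess centre.
- **Blue carrier:** it is at the tab end of the level tray.
- **Rest of the bench:** the before-and-after top pictures differ only at the carriers and the arm with its shadow. The arm and shadow cover part of the robot's side of the bench, including the green block, so I compared that part only by eye.
- **Camera disagreement:** the two cameras differed by about 2 mm in x on the dock before placing. I lined the carrier up with the recess in the scene view and by touch.

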